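# Tip the flywheel casting into the scrap bin

### The job

The large round flywheel casting on the low timber platform is too heavy to lift: slide it along the platform and tip it over the end into the open steel scrap bin, so that it drops in and comes to rest on the bin's floor, flat or on edge. Leave the small round hub and the square block where they stand on the platform.

Things in the scene. Friction and masses are not known exactly. Their poses are not given: they have to be found in the camera images.
- flywheel_center (a point): Centre (half-way up) of the flywheel casting: dark iron disc, 90 mm in diameter, 40 mm high, shallow recess in its upper face, loose, 1.8 kg give or take a fifth, too wide to grip. It lies flat (z up) on the timber platform, which is fixed, flat-topped, 340 mm long along the bin's y, 300 mm wide, its top 90 mm above the bench: this point starts at 110 mm. Sliding it takes about 4 to 9 N.
- bin: Open steel scrap bin, fixed on the bench: 300 mm (its x) by 180 mm (its y), 70 mm high, walls and floor 5 mm; origin at the centre of its underside, z up. A long side faces an end of the platform, squarely and centred. That end is 94 mm along y from the origin, on the +y or -y side (varies: where the castings are). At the other end is a shut grey case of the same size, 67 mm high.
- hub_center (a point): Centre (half-way up) of the small round hub: dark iron disc 56 mm in diameter, 40 mm high, 0.7 kg, loose on the platform; to be left alone. Flywheel, hub and block lie in three lanes that run along the bin's y, about 100 mm apart along its x, in any order, with nothing else in a lane.
- block_center (a point): Centre (half-way up) of the square block: dark iron, 56 x 56 mm and 40 mm high, about 0.95 kg, loose on the platform in its own lane; to be left alone.
Mind the look-alikes: they are no part of the job. What is shaped like the part that bears flywheel_center but blue or yellow is not meant.

How it is judged:
By the outcome, as a careful person would: the job done as asked, in the order asked, and still so for the second after the job is handed in, with the robot touching nothing.
It also fails if it takes over 34 s, if anything falls off the work surface, if the arm or the gripper's body presses on something with over 40 N, if the wrist force passes 120 N, or if a joint passes its speed limit or range.

### The arm

A 7-joint arm with a two-finger parallel gripper is mounted at the origin on the work surface. World frame = base frame: x ahead of the robot, y to its left, z up, the work surface at z = 0. Lengths are in m, angles in rad, forces in N, time in s.
With the tool pointing down it reaches from about 0.4 to 0.85 m from the base axis. Payload 4.4 kg.
Tool frame: the origin (TCP) lies on the centre line of the jaws, within the pads' length; the fingertips stand 11 mm ahead of it and the grasp point (between the pads) lies 8 mm behind it; z points along the fingers, y is the line along which they close (so a half turn about z gives the same grasp; the last joint's range is limited). The gripper opens to 94 mm and grips with 3 to 60 N. Pads are 16 mm wide; open, the fingers measure 119 mm over their backs; the gripper's body (75 mm by 177 mm) begins 78 mm behind the grasp point.
Start: joints at [1.266, 0.628, 0.038, 1.517, -0.027, 0.996, -0.02], TCP at [0.154, -0.632, 0.216] pointing down, gripper open.
Joint ranges: [-3.06, 3.06], [-0.37, 2.12], [-1.25, 1.32], [0.18, 2.47], [-1.1, 4.24], [0.23, 1.98], [-2.94, 2.94]. Speed limits (rad/s): [2.57, 2.57, 3.14, 3.14, 3.14, 3.14, 3.14].

### API

Orientations are given as a unit quaternion [w, x, y, z].
In Python, from workcell import * gives the robot as it stands.
- The arm moves only by the tool step_arm, never from a script. Its argument "commands" is a list of rows, each an object of numbers: "dx", "dy", "dz": the shift along the tool's x, y, z in m; "wx", "wy", "wz": the turn, a rotation vector about the tool's x, y, z in rad; "jaw": the opening in per cent of the stroke, from 0 (shut) to 100 (fully open). In form: [{"dx": .., "dy": .., "dz": .., "wx": .., "wy": .., "wz": .., "jaw": ..}, ...]. A call has 1 to 12 rows; each row shifts and turns the commanded pose from where the row before left it, along the tool's axes as they then stand; what a row does not reach is not made up. A row lasts 1/10 s, in which the tool goes at most 50 mm and 8.59 degrees, less where a joint would pass 70% of its speed; a pose out of reach is approached as far as the arm can. A call is refused whole if a number of a shift passes 0.05 or a number of a turn 0.15, either way. A call with a gripper value outside its range is refused whole. The fingers move at their own pace and stop on an object; the grip force is fixed at half the most. Time passes only in rows, so rows that do not move let the fingers close. It gives the time, the measured TCP pose, the force, the opening and the grip force at its end, in the units of the state.
- read_state(): the state, without advancing time (a new reading comes with each control period).
- snapshot(name): name is "scene" or "top" or "wrist"; returns the picture (384x512x3 uint8, red, green, blue); there is no depth.
- get_calibration(name): a dict with "K" (3x3 intrinsics, pixels), "world_to_cam" (4x4, takes a point from world to camera coordinates). Camera axes: x right, y down, z forward; pixel columns grow to the right and rows downward; lengths in m; the calibration is good to about 2 mm. A picture is of the moment at which its call begins: read the wrist's pose just before it. get_calibration takes no time and is no camera call; for the wrist camera it gives the pose at the moment of the call.
- close_job(): hands the job in; it is judged then, once.
The state is a dict: "time": time; "joints": joint angles; "dq": joint speeds; "joint_efforts": joint torques, N m; "eef_pos": TCP position; "ee_rot": TCP orientation; "ft_force": force on the tool from outside, world axes, zero at the start; "moment": the same for the moment, N m; "opening": finger opening in m; "grip_force": force on a finger pad.
Only numpy, scipy, OpenCV 4.12 (cv2) and the standard library are available. Lean on these libraries where they do the work, as an engineer would, in place of code of your own. Each camera call takes 0.05 s, during which the arm holds its last target. There are 200 camera calls.

## Working session

There is one attempt and no reset: what is moved stays moved. The work goes in short steps, Python scripts to look and compute and a tool call to move; the robot and the scene stay as the last step left them, time stands still between calls to the robot, and variables do not carry over. Pictures are saved under pics/ and viewed, at most 10 in all, crops included, and the job is handed in when it is done.

Besides the shell and the picture viewer there is one more tool, called after ">>>" by a JSON object that holds its "name" and its "arguments". step_arm: Moves the arm, as the interface text tells. Its arguments: {"type":"object","properties":{"commands":{"type":"array","items":{"type":"object","properties":{"dx":{"type":"number"},"dy":{"type":"number"},"dz":{"type":"number"},"wx":{"type":"number"},"wy":{"type":"number"},"wz":{"type":"number"},"jaw":{"type":"number"}}}}},"required":["commands"]}

```bash
ls; mkdir -p pics; python3 - <<'E'
from workcell import *
import cv2
for n in("scene","top"):
    cv2.imwrite(f"pics/{n}0.png",snapshot(n)[:,:,::-1])
    c=get_calibration(n);print(n,c["K"],c["world_to_cam"])
s=read_state();print(s["time"],s["eef_pos"],s["ee_rot"])
E
```

```text
pics
scene [[462.66093438   0.         254.90310337]
 [  0.         462.66093438 187.39433602]
 [  0.           0.           1.        ]] [[ 0.60835125  0.79358392  0.01154642 -0.23732793]
 [ 0.45611656 -0.33767334 -0.82336772 -0.18367425]
 [-0.64951247  0.50616329 -0.56739076  1.49226007]
 [ 0.          0.          0.          1.        ]]
top [[402.97037152   0.         259.02729951]
 [  0.         402.97037152 191.14929859]
 [  0.           0.           1.        ]] [[ 0.01610475 -0.99986059  0.00440917 -0.09934939]
 [-0.98748978 -0.01659698 -0.15680714  0.53028855]
 [ 0.15685846 -0.00182867 -0.9876194   0.92734418]
 [ 0.          0.          0.          1.        ]]
0.1 [ 0.15360376 -0.63100677  0.21567281] [-8.20681450e-04  9.92882130e-01  1.19098217e-01 -1.33213569e-04]
```

View pics/top0.png

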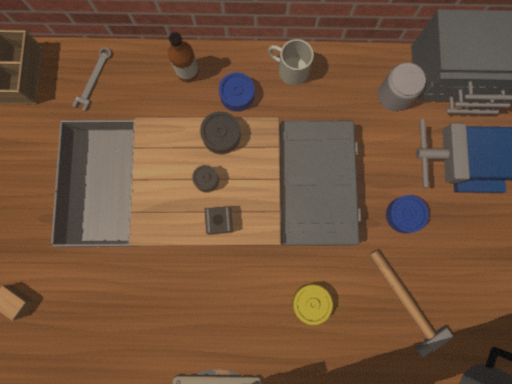

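View pics/scene0.png

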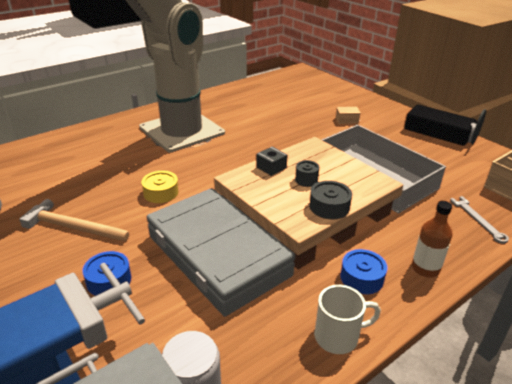

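The top view shows the bin on the left (cols 55–133), the platform at cols 133–280 and the case on the right. The candidates for the flywheel are:
- large dark disc (221,132)
- small dark hub (205,178)
- dark square block (219,220)
- blue discs (237,91) and (408,214)
- yellow disc (313,305)

I choose the large dark disc at (221,132).

```bash
cat > h.py <<'E'
from workcell import *
import cv2, numpy as np
def ray(cal,px,z):
    K,T=cal["K"],np.array(cal["world_to_cam"]);R,t=T[:3,:3],T[:3,3]
    o=-R.T@t; d=R.T@np.linalg.solve(K,[px[0],px[1],1.]); return o+d*(z-o[2])/d[2]
def proj(cal,p):
    T=np.array(cal["world_to_cam"]);c=T[:3,:3]@p+T[:3,3];q=cal["K"]@c;return q[:2]/q[2]
E
python3 - <<'E'
from h import *
im=cv2.imread("pics/top0.png");c=get_calibration("top");s=get_calibration("scene")
m=cv2.inRange(im,(0,0,0),(75,75,75));sub=np.zeros_like(m);sub[105:245,170:270]=m[105:245,170:270]
for k in cv2.findContours(sub,0,2)[0]:
    if cv2.contourArea(k)>200:
        (u,v),r=cv2.minEnclosingCircle(k);b=cv2.boundingRect(k)
        print((u,v),r,b,ray(c,(u,v),.12),ray(c,(b[0],b[1]),.13),ray(c,(b[0]+b[2],b[1]+b[3]),.13))
print("plat",[ray(c,p,.09).round(3) for p in((134,118),(279,118),(281,244),(131,245))])
print("bin",[ray(c,p,.07).round(3) for p in((61,122),(134,122),(130,246),(54,246))])
print("bottle top/base",ray(s,(430,270),0),ray(c,(188,78),0))
b=ray(s,(430,262),0)
for z in(.1,.15,.2): print(z,proj(s,[b[0],b[1],z]),proj(c,[b[0],b[1],z]))
cv2.imwrite("pics/crop.png",cv2.resize(im[100:250,120:290],None,fx=4,fy=4,interpolation=2))
E
```

```text
(221.20175170898438, 132.20175170898438) 20.527637481689453 (202, 112, 39, 41) [ 0.65298836 -0.00276722  0.12      ] [0.69629874 0.04095501 0.13      ] [ 0.60285835 -0.04909772  0.13      ]
plat [array([0.693, 0.206, 0.09 ]), array([ 0.699, -0.135,  0.09 ]), array([ 0.405, -0.142,  0.09 ]), array([0.398, 0.194, 0.09 ])]
bin [array([0.687, 0.386, 0.07 ]), array([0.69 , 0.212, 0.07 ]), array([0.396, 0.202, 0.07 ]), array([0.393, 0.375, 0.07 ])]
bottle top/base [0.86518288 0.10477264 0.        ] [0.83624649 0.10067318 0.        ]
0.1 [441.05814533 226.23366526] [170.68634234  54.00868347]
0.15 [447.09962387 206.69317837] [166.00238719  43.12328289]
0.2 [453.52626264 185.90693379] [160.78239536  30.99214579]
```

View pics/crop.png

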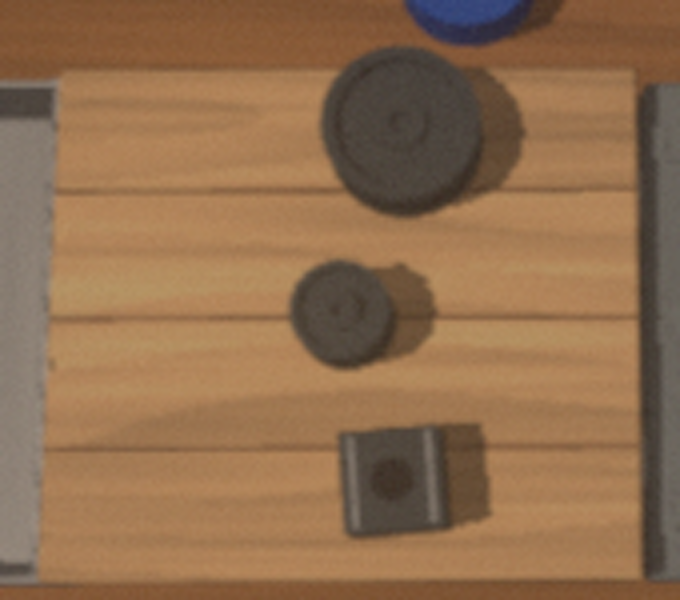

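The crop confirms it: a dark iron disc with a recess, about 90 mm across, at about (0.653, -0.003). The hub is at about (0.549, 0.031), and the platform's end at y≈0.20 faces the bin. I'll use the part-open fingers as a fork to push along +y, and steer slightly inwards once past the hub, because the disc's edge lines up with the bin's end wall.

>>> {"name": "step_arm", "arguments": {"commands": [{"dx":0.036,"dy":-0.0245,"wz":-0.15,"jaw":68},{"dx":0.039,"dy":-0.019,"wz":-0.15,"jaw":68},{"dx":0.042,"dy":-0.013,"wz":-0.15,"jaw":68},{"dx":0.043,"dy":-0.006,"wz":-0.15,"jaw":68},{"dx":0.044,"dy":0,"wz":-0.15,"jaw":68},{"dx":0.043,"dy":0.007,"wz":-0.15,"jaw":68},{"dx":0.042,"dy":0.013,"wz":-0.15,"jaw":68},{"dx":0.039,"dy":0.019,"wz":-0.15,"jaw":68},{"dx":0.036,"dy":0.025,"wz":-0.15,"jaw":68},{"dx":0.032,"dy":0.03,"jaw":68},{"dx":0.032,"dy":0.03,"jaw":68},{"jaw":68}]}}

```text
invalid input
```

>>> {"name": "step_arm", "arguments": {"commands": [{"dx":0.036,"dy":-0.0245,"dz":0,"wx":0,"wy":0,"wz":-0.15,"jaw":68},{"dx":0.039,"dy":-0.019,"dz":0,"wx":0,"wy":0,"wz":-0.15,"jaw":68},{"dx":0.042,"dy":-0.013,"dz":0,"wx":0,"wy":0,"wz":-0.15,"jaw":68},{"dx":0.043,"dy":-0.006,"dz":0,"wx":0,"wy":0,"wz":-0.15,"jaw":68},{"dx":0.044,"dy":0,"dz":0,"wx":0,"wy":0,"wz":-0.15,"jaw":68},{"dx":0.043,"dy":0.007,"dz":0,"wx":0,"wy":0,"wz":-0.15,"jaw":68}]}}

```text
time: 0.7
eef_pos: [0.3303, -0.4358, 0.2163]
ee_rot: [-0.0, 0.841, 0.542, -0.0]
ft_force: [0.6, 0.2, 0.4]
opening: 0.0641
grip_force: 0.0
```

>>> {"name": "step_arm", "arguments": {"commands": [{"dx":0.042,"dy":0.013,"dz":0,"wx":0,"wy":0,"wz":-0.15,"jaw":68},{"dx":0.039,"dy":0.019,"dz":0,"wx":0,"wy":0,"wz":-0.15,"jaw":68},{"dx":0.036,"dy":0.025,"dz":0,"wx":0,"wy":0,"wz":-0.15,"jaw":68},{"dx":0.032,"dy":0.03,"dz":0,"wx":0,"wy":0,"wz":0,"jaw":68},{"dx":0.032,"dy":0.03,"dz":0,"wx":0,"wy":0,"wz":0,"jaw":68},{"dx":0.032,"dy":0.03,"dz":0,"wx":0,"wy":0,"wz":0,"jaw":68},{"dx":0.032,"dy":0.03,"dz":0,"wx":0,"wy":0,"wz":0,"jaw":68},{"dx":0.032,"dy":0.03,"dz":0,"wx":0,"wy":0,"wz":0,"jaw":68},{"dx":0.032,"dy":0.03,"dz":0,"wx":0,"wy":0,"wz":0,"jaw":68},{"dx":0.032,"dy":0.03,"dz":0,"wx":0,"wy":0,"wz":0,"jaw":68},{"dx":0,"dy":0,"dz":0,"wx":0,"wy":0,"wz":0,"jaw":68}]}}

```text
time: 1.8
eef_pos: [0.6269, -0.1042, 0.2161]
ee_rot: [-0.001, 0.697, 0.717, 0.003]
ft_force: [0.3, 0.8, -0.1]
opening: 0.0636
grip_force: 0.0
```

```bash
python3 - <<'E'
from h import *
s=read_state();print(s["time"],s["eef_pos"],s["ee_rot"],s["joints"])
c=get_calibration("wrist");cv2.imwrite("pics/w1.png",snapshot("wrist")[:,:,::-1])
np.savez("w1.npz",K=c["K"],world_to_cam=c["world_to_cam"])
E
```

```text
1.8 [ 0.6269447  -0.10418287  0.21609225] [-0.00095848  0.69741379  0.71666221  0.00289132] [ 0.33243636  0.62536978 -0.34982206  1.555605    0.23402311  1.00014088
 -0.0555078 ]
```

View pics/w1.png

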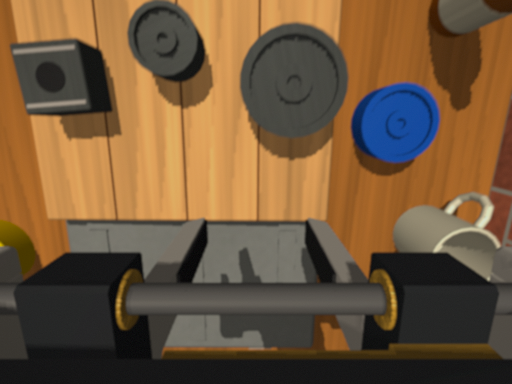

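The wrist view shows the flywheel's top centre at about (294,79), the hub at (163,37), the block at (50,77) and the fingers at the bottom over the case.

```bash
python3 - <<'E'
from h import *
c=dict(np.load("w1.npz"))
for n,p,z in(("fly",(294,79),.13),("flyL",(241,79),.13),("flyR",(348,79),.13),("hub",(164,39),.13),("block",(50,77),.13),("edge near",(329,218),.09),("edge far",(341,5),.09),("rear L",(50,218),.09)): print(n,ray(c,p,z).round(4))
E
```

```text
fly [ 6.544e-01 -1.000e-04  1.300e-01]
flyL [ 0.6107 -0.0013  0.13  ]
flyR [0.6988 0.0011 0.13  ]
hub [0.5489 0.027  0.13  ]
block [ 0.4542 -0.004   0.13  ]
edge near [ 0.7046 -0.1323  0.09  ]
edge far [0.6981 0.0694 0.09  ]
rear L [ 0.4079 -0.14    0.09  ]
```

Two views agree: flywheel (0.654, 0.000), hub (0.549, 0.027), and the heights and sizes fit. Next I line up behind the disc and go down.

>>> {"name": "step_arm", "arguments": {"commands": [{"dx":0.024,"dy":0.027,"dz":0,"wx":0,"wy":0,"wz":0,"jaw":68},{"dx":0,"dy":0,"dz":0.036,"wx":0,"wy":0,"wz":0,"jaw":68},{"dx":0,"dy":0,"dz":0.036,"wx":0,"wy":0,"wz":0,"jaw":68},{"dx":0,"dy":0,"dz":0.02,"wx":0,"wy":0,"wz":0,"jaw":68},{"dx":0,"dy":0,"dz":0.015,"wx":0,"wy":0,"wz":0,"jaw":68},{"dx":0,"dy":0,"dz":0,"wx":0,"wy":0,"wz":0,"jaw":68}]}}

```text
time: 2.45
eef_pos: [0.648, -0.0892, 0.1074]
ee_rot: [-0.001, 0.701, 0.713, -0.002]
ft_force: [0.3, -0.4, 0.6]
opening: 0.0638
grip_force: 0.0
```

>>> {"name": "step_arm", "arguments": {"commands": [{"dx":0.015,"dy":0.003,"dz":0,"wx":0,"wy":0,"wz":0,"jaw":68},{"dx":0.015,"dy":0.003,"dz":0,"wx":0,"wy":0,"wz":0,"jaw":68},{"dx":0.01,"dy":0.001,"dz":0,"wx":0,"wy":0,"wz":0,"jaw":68},{"dx":0.01,"dy":0,"dz":0,"wx":0,"wy":0,"wz":0,"jaw":68},{"dx":0.01,"dy":0,"dz":0,"wx":0,"wy":0,"wz":0,"jaw":68},{"dx":0.01,"dy":0,"dz":0,"wx":0,"wy":0,"wz":0,"jaw":68}]}}

```text
time: 3.05
eef_pos: [0.6566, -0.0279, 0.1109]
ee_rot: [0.005, 0.702, 0.712, -0.004]
ft_force: [-0.3, -15.5, 4.6]
opening: 0.0639
grip_force: 6.8
```

>>> {"name": "step_arm", "arguments": {"commands": [{"dx":0.01,"dy":0,"dz":0,"wx":0,"wy":0,"wz":0,"jaw":68},{"dx":0.01,"dy":0,"dz":0,"wx":0,"wy":0,"wz":0,"jaw":68},{"dx":0.01,"dy":0,"dz":0,"wx":0,"wy":0,"wz":0,"jaw":68},{"dx":0.01,"dy":0,"dz":0,"wx":0,"wy":0,"wz":0,"jaw":68},{"dx":0.01,"dy":0,"dz":0,"wx":0,"wy":0,"wz":0,"jaw":68}]}}

```text
time: 3.55
eef_pos: [0.6559, 0.022, 0.1108]
ee_rot: [0.005, 0.703, 0.712, -0.004]
ft_force: [0.0, -15.6, 4.1]
opening: 0.0642
grip_force: 6.9
```

```bash
python3 - <<'E'
from h import *
cv2.imwrite("pics/t2.png",cv2.resize(snapshot("top")[90:260,40:300,::-1],None,fx=3,fy=3))
s=read_state();print(s["time"],s["eef_pos"],s["ft_force"])
E
```

```text
3.6 [0.65586634 0.02565864 0.11082374] [  0.58742074 -11.40671481   2.95364941]
```

View pics/t2.png

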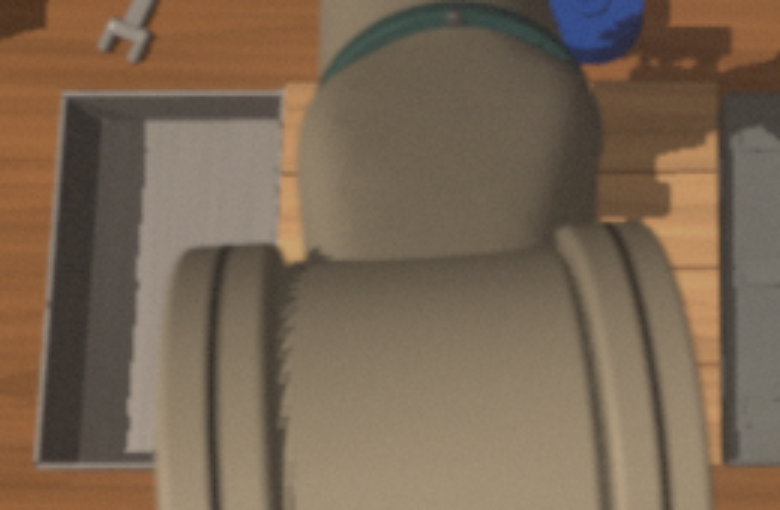

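The arm hides the disc from the top camera, but the force shows steady contact. The disc is now past the hub, so I steer inwards.

>>> {"name": "step_arm", "arguments": {"commands": [{"dx":0.01,"dy":-0.002,"dz":0,"wx":0,"wy":0,"wz":0,"jaw":68},{"dx":0.01,"dy":-0.003,"dz":0,"wx":0,"wy":0,"wz":0,"jaw":68},{"dx":0.01,"dy":-0.003,"dz":0,"wx":0,"wy":0,"wz":0,"jaw":68},{"dx":0.01,"dy":-0.003,"dz":0,"wx":0,"wy":0,"wz":0,"jaw":68},{"dx":0.01,"dy":-0.003,"dz":0,"wx":0,"wy":0,"wz":0,"jaw":68},{"dx":0.01,"dy":-0.003,"dz":0,"wx":0,"wy":0,"wz":0,"jaw":68},{"dx":0.01,"dy":-0.003,"dz":0,"wx":0,"wy":0,"wz":0,"jaw":68},{"dx":0.01,"dy":-0.003,"dz":0,"wx":0,"wy":0,"wz":0,"jaw":68},{"dx":0.01,"dy":-0.003,"dz":0,"wx":0,"wy":0,"wz":0,"jaw":68}]}}

```text
time: 4.5
eef_pos: [0.6303, 0.1135, 0.1108]
ee_rot: [0.006, 0.703, 0.712, -0.002]
ft_force: [4.0, -13.9, 3.2]
opening: 0.0641
grip_force: 7.4
```

```bash
python3 - <<'E'
from h import *
a=snapshot("scene")[100:270,200:460,::-1]
b=snapshot("wrist")[:,:,::-1]
cv2.imwrite("pics/s3.png",np.vstack([cv2.resize(a,(450,294)),cv2.resize(b,(450,300))]))
E
```

```text
(no output)
```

View pics/s3.png

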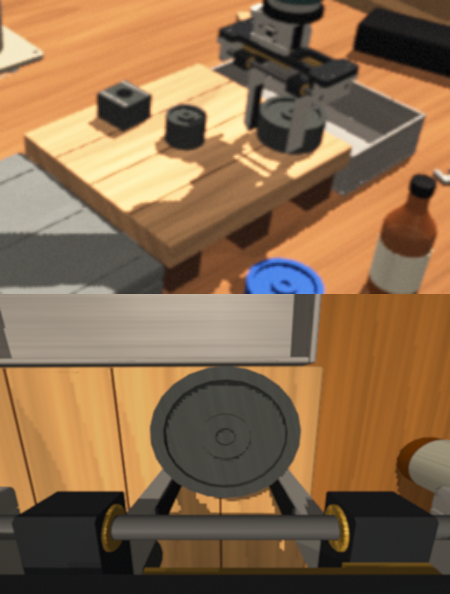

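The disc is cradled and about to reach the edge; hub and block are untouched. The disc is about 9 mm inside the bin's end wall. I push over with a little more inward shift.

>>> {"name": "step_arm", "arguments": {"commands": [{"dx":0.01,"dy":-0.003,"dz":0,"wx":0,"wy":0,"wz":0,"jaw":68},{"dx":0.01,"dy":-0.003,"dz":0,"wx":0,"wy":0,"wz":0,"jaw":68},{"dx":0.012,"dy":-0.003,"dz":0,"wx":0,"wy":0,"wz":0,"jaw":68},{"dx":0.015,"dy":0,"dz":0,"wx":0,"wy":0,"wz":0,"jaw":68},{"dx":0.02,"dy":0,"dz":0,"wx":0,"wy":0,"wz":0,"jaw":68},{"dx":0.02,"dy":0,"dz":0,"wx":0,"wy":0,"wz":0,"jaw":68},{"dx":0.02,"dy":0,"dz":0,"wx":0,"wy":0,"wz":0,"jaw":68},{"dx":0,"dy":0,"dz":0,"wx":0,"wy":0,"wz":0,"jaw":68}]}}

```text
time: 5.4
eef_pos: [0.6155, 0.2336, 0.1105]
ee_rot: [-0.001, 0.699, 0.715, 0.002]
ft_force: [-0.4, 1.0, 0.4]
opening: 0.0641
grip_force: 0.0
```

```bash
python3 - <<'E'
from h import *
a=snapshot("scene")[100:270,200:460,::-1]
b=snapshot("wrist")[:,:,::-1]
cv2.imwrite("pics/s4.png",np.vstack([cv2.resize(a,(450,294)),cv2.resize(b,(450,300))]))
E
```

```text
(no output)
```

View pics/s4.png

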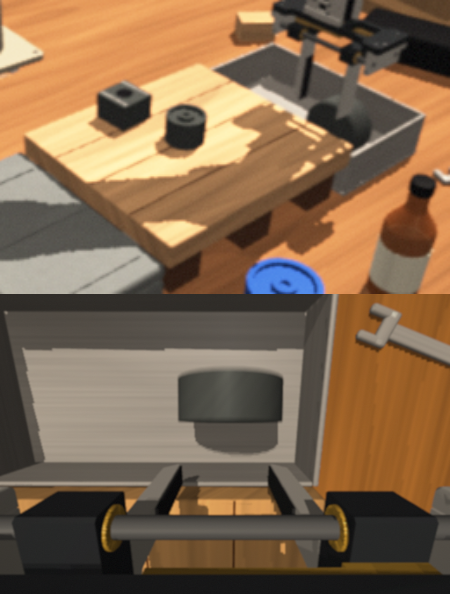

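The disc is in the bin standing on its edge, clear of the fingers. I back off upwards and check that it settles.

>>> {"name": "step_arm", "arguments": {"commands": [{"dx":-0.01,"dy":0,"dz":-0.04,"wx":0,"wy":0,"wz":0,"jaw":68},{"dx":-0.03,"dy":0,"dz":-0.04,"wx":0,"wy":0,"wz":0,"jaw":68},{"dx":-0.04,"dy":0,"dz":-0.03,"wx":0,"wy":0,"wz":0,"jaw":68},{"dx":-0.04,"dy":0,"dz":0,"wx":0,"wy":0,"wz":0,"jaw":68},{"dx":0,"dy":0,"dz":0,"wx":0,"wy":0,"wz":0,"jaw":68},{"dx":0,"dy":0,"dz":0,"wx":0,"wy":0,"wz":0,"jaw":68},{"dx":0,"dy":0,"dz":0,"wx":0,"wy":0,"wz":0,"jaw":68},{"dx":0,"dy":0,"dz":0,"wx":0,"wy":0,"wz":0,"jaw":68},{"dx":0,"dy":0,"dz":0,"wx":0,"wy":0,"wz":0,"jaw":68},{"dx":0,"dy":0,"dz":0,"wx":0,"wy":0,"wz":0,"jaw":68}]}}

```text
time: 6.5
eef_pos: [0.6183, 0.1095, 0.2192]
ee_rot: [-0.0, 0.7, 0.714, -0.0]
ft_force: [-0.1, 0.0, 0.0]
opening: 0.0639
grip_force: 0.0
```

```bash
python3 - <<'E'
from h import *
a=snapshot("scene")[100:270,200:460,::-1]
b=snapshot("wrist")[:,:,::-1]
for i in range(8): b2=snapshot("wrist")[:,:,::-1]
print("moved px",(cv2.absdiff(b,b2).max(2)>40).sum(),read_state()["eef_pos"],read_state()["ft_force"])
cv2.imwrite("pics/s5.png",np.vstack([cv2.resize(a,(450,294)),cv2.resize(b2,(450,300))]))
E
```

```text
moved px 657 [0.61853798 0.10849378 0.21952576] [ 0.09436355 -0.45079625  0.22043154]
```

View pics/s5.png

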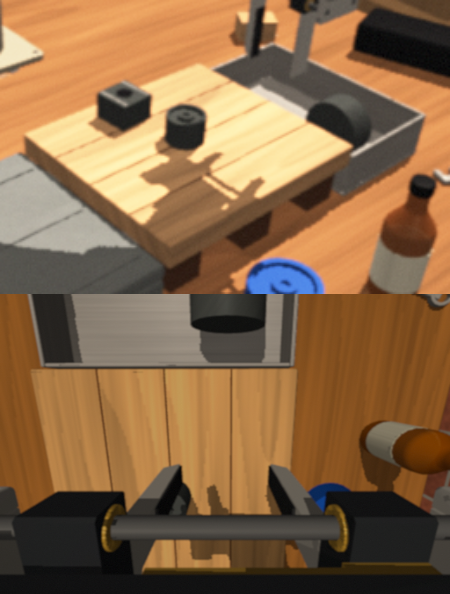

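The flywheel stands on edge on the bin floor, and the hub and block are in place. One more check that it is still.

>>> {"name": "step_arm", "arguments": {"commands": [{"dx":-0.03,"dy":0,"dz":0,"wx":0,"wy":0,"wz":0,"jaw":68},{"dx":-0.03,"dy":0,"dz":0,"wx":0,"wy":0,"wz":0,"jaw":68},{"dx":0,"dy":0,"dz":0,"wx":0,"wy":0,"wz":0,"jaw":68},{"dx":0,"dy":0,"dz":0,"wx":0,"wy":0,"wz":0,"jaw":68},{"dx":0,"dy":0,"dz":0,"wx":0,"wy":0,"wz":0,"jaw":68},{"dx":0,"dy":0,"dz":0,"wx":0,"wy":0,"wz":0,"jaw":68},{"dx":0,"dy":0,"dz":0,"wx":0,"wy":0,"wz":0,"jaw":68},{"dx":0,"dy":0,"dz":0,"wx":0,"wy":0,"wz":0,"jaw":68}]}}

```text
time: 7.8
eef_pos: [0.6195, 0.0493, 0.2195]
ee_rot: [-0.0, 0.7, 0.714, 0.0]
ft_force: [-0.1, -0.5, 0.7]
opening: 0.064
grip_force: 0.0
```

```bash
python3 - <<'E'
from h import *
f=lambda:snapshot("scene")[100:270,200:460,::-1].astype(np.uint8)
a=f()
for i in range(20): b=f()
d=cv2.absdiff(a,b).max(2)
dark=[cv2.moments(cv2.inRange(x[50:90,170:220].copy(),(0,0,0),(70,70,70)),True) for x in(a,b)]
print((d>40).sum(),[(m["m00"],m["m10"]/m["m00"],m["m01"]/m["m00"]) for m in dark],read_state()["time"])
t=snapshot("top")[90:260,40:300,::-1]
cv2.imwrite("pics/s6.png",np.vstack([cv2.resize(b,(450,294)),cv2.resize(t,(450,294))]))
E
```

```text
34 [(542.0, 27.19741697416974, 20.857933579335793), (541.0, 27.171903881700555, 20.831792975970426)] 8.85
```

View pics/s6.png

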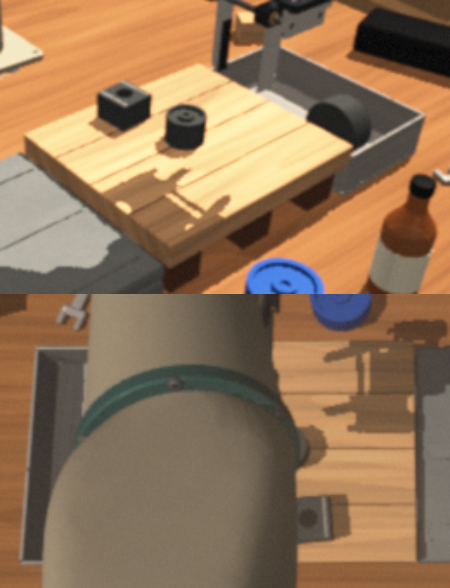

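The flywheel is still (its centroid has not moved over 1 s) and on edge in the bin; the hub and block are where they stood.

```bash
python3 -c "
from workcell import *
print(close_job())"
```

```text
the job is handed in; nothing more can be done
None
```

The flywheel is in the scrap bin, resting on edge on its floor; the hub and block were left where they stood, and the job was handed in at about 9 s on the robot clock.

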